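# Load a filter cartridge through a sprung dust flap

## Task

Load the water-filter cartridge into the grey filter station: take it by its upright fin and push it, standing upright, in through the spring flap at the station's mouth until the flap has shut behind it. Press it firmly, but without forcing it, against the stop at the back, keep pressing for about a second so that it seats, then let go and leave it touching the stop with the flap shut. Do not disturb the other things on the worktop.

Things in the scene. Friction and masses are not known exactly. Their poses are not given: they have to be found in the camera images.
- cartridge: filter cartridge, loose, 0.21 to 0.42 kg, on slick skids: white oblong 90 (x) x 56 (y) x 44 (z) mm, ends half-round in plan, with a grey upright fin on the middle of its top, 34 (x) x 10 (y) mm, z = 44 to 100 mm. Origin: centre of its underside. Same end for end: either end may go first. Starts right of the station, turned up to 0.6 rad
- fin (a point): where to grip the cartridge's fin, across its 10 mm (y): on the cartridge's vertical axis, 78 mm above its underside. Keep the fingertips above z = 55 mm, to stay clear of the station's roof. Pushed at the fin, the cartridge tends to dip its nose; a grip of about 40 N holds it level
- station: filter station, fixed: grey box 236 (x) x 96 (y) x 51 (z) mm without a floor: the cartridge slides on the worktop. Origin: at worktop height in the middle of its mouth, which faces the robot, turned up to 0.3 rad; x runs into the bay, y to the left seen from the robot. Roof underside at z = 48 mm. Right inner wall at y = -30 mm, flared at the mouth
- slot (a point): front end of the slot in the station's roof, 51 mm above the worktop, above the station's origin. The slot is 16 mm wide and runs straight along the station's x from front to back; the cartridge's fin travels in it and sticks out above, where it can be held
- guide (a point): front end of the left guide wall in the bay: x = 86, y = 30 mm in the station's frame, 25 mm up. From here to the back the bay is 60 mm wide (2 mm play on each side of the cartridge, y = -30 to 30 mm); a sloping lead-in begins at x = 73 mm. Nearer the mouth the left side is open to y = 42 mm, for the opened flap
- flap (a joint): steel flap across the mouth, rad: 0 shut, 1.57 folded in along the left wall, at most 1.7. Upright hinge at x = 3, y = 38 mm of the station. Swings inward only; a spring shuts it (0.06 Nm shut, 0.14 Nm open: a few N on the cartridge, also pressing it to the right). It shuts behind the cartridge once the cartridge's rear end is 60 to 70 mm inside the mouth
- flap_tip (a point): middle of the flap's free edge (its right edge when shut), 66 mm from the hinge, 25 mm above the worktop; the flap spans z = 4 to 46 mm
- back (a point): middle of the back end of the station's roof slot, x = 236, y = 0, z = 51 mm in the station's frame. In front of the back wall, hidden under the roof, stands the stop: a fixed, hard block 36 mm wide, z = 29 to 43 mm, which its owner has set anywhere between 168 and 208 mm inside the mouth. Its place is not measured: it must be found by feel
- home (a point): a point 188 mm inside the mouth on the worktop, the middle of the stop's range (not the stop itself). The cartridge's origin is 45 mm in front of the stop's face when they touch. The stop gives under 1 mm; it needs 5 to 18 N on it for 0.6 s to seat the cartridge. Rubbing on the worktop takes up to 4 N of a push at the fin. Over 22 N on the stop or 30 N on the station does damage
- mug_stone: stoneware mug 82x115x92 mm, front left; a bystander; origin: centre of its underside
- glass_1: low glass tumbler, 80 mm wide, 91 high, front left; a bystander; origin: centre of its underside
- spoon_1: steel spoon 188 mm long, left; a bystander; origin: centre of its underside
- fork_1: steel fork 193 mm long, left; a bystander; origin: centre of its underside
- bowl: ceramic bowl, 125 mm wide, 56 high, left of the station; a bystander; origin: centre of its underside
- brush: wooden dish brush 214 mm long, 36 high, right rear; a bystander; origin: centre of its underside
- peeler: peeler 135 mm long, 10 high, at the front edge right; a bystander; origin: centre of its underside
- trivet: round wooden trivet 91 mm wide, 12 high, left of the station; a bystander; origin: centre of its underside
Mind the look-alikes: they are no part of the job. Leave any purple or yellow look-alike of the cartridge alone.

How it is judged:
By the outcome, as a careful person would: the job done as asked, in the order asked, and still so for the second after the job is handed in, with the robot touching nothing.
It also fails if it takes over 67 s, if anything falls off the work surface, if the arm or the gripper's body presses on something with over 40 N, if the wrist force passes 120 N, or if a joint passes its speed limit or range.

## Robot

A 6-joint arm with a two-finger parallel gripper is mounted at the origin on a cart in front of the work surface, level with it; the furniture and walls round the work are solid. World frame = base frame: x ahead of the robot, y to its left, z up, the work surface at z = 0. Lengths are in m, angles in rad, forces in N, time in s.
With the tool pointing down it reaches from about 0.3 to 0.75 m from the base axis. Payload 8.5 kg.
Tool frame: the origin (TCP) lies midway between the tips of the shut fingers; the grasp point (between the pads) lies ctrl.grasp_offset behind it (ctrl.grasp_offset is the distance from the TCP to the grasp point, in m); z points along the fingers, y is the line along which they close (so a half turn about z gives the same grasp; the last joint's range is limited). The gripper opens to 85 mm and grips with 20 to 120 N. Pads are 22 mm wide; open, the fingers measure 114 mm over their backs; the gripper's body (76 mm by 85 mm) begins 54 mm behind the grasp point. The pads swing forward as they close: fully open they stand 13 mm farther back than shut.
Start: joints at [-1.541, 0.381, 1.297, -0, 1.464, -0.215], TCP at [0.133, -0.534, 0.231] pointing down, gripper open.
Joint ranges: [-3.11, 3.11], [-0.89, 2.33], [0.22, 2.48], [-1.42, 4.56], [0.17, 2.85], [-2.88, 2.88]. Speed limits (rad/s): [2.39, 2.39, 3.14, 3.14, 3.14, 3.14].

## Interface

Orientations are given as a 3x3 rotation matrix whose columns are the frame's x, y, z axes.
In Python, from plant import ctrl gives the robot as it stands.
- The arm moves only by the tool play_rows, never from a script. Its argument "rows" is a list of rows, each a list of 3 entries, a list of its own where there are three numbers: the finger opening in mm, from 0 to 85.4, then the shift along the tool's x, y, z in units of 50 mm (1.0 is 50 mm), then the turn, a rotation vector about the tool's x, y, z in units of 10 degrees (1.0 is 10 degrees). A call has 1 to 12 rows; each row is the pose to reach, as a shift and turn from the pose commanded when the call began, along the tool's axes at that moment; what a row does not reach only later rows make up. A row lasts 1/8 s, in which the tool goes at most 62.5 mm and 10.7 degrees, less where a joint would pass 70% of its speed; a pose out of reach is approached as far as the arm can. A call with a gripper value outside its range is refused whole. The fingers move at their own pace and stop on an object; "newtons" is the grip in N (left out, the last holds). Time passes only in rows, so rows that repeat a pose let the fingers close. It gives the time, the measured TCP pose, the force, the opening and the grip force at its end, in the units of the state.
- ctrl.get_obs(): the state, without advancing time (a new reading comes with each control period).
- ctrl.camera(name): name is "scene" or "side" or "wrist"; returns (picture, depth): 400x640x3 uint8, blue, green, red; 400x640 float32, m along the optical axis (not along the pixel's ray), 0 where there is no reading.
- ctrl.camera_info(name): a dict with "fx", "fy", "cx", "cy" (pixels), "world_from_camera" (4x4, takes a point from camera to world coordinates). Camera axes: x right, y down, z forward; pixel columns grow to the right and rows downward; lengths in m; the calibration is good to about 2 mm. A picture is of the moment at which its call begins: read the wrist's pose just before it. camera_info takes no time and is no camera call; for the wrist camera it gives the pose at the moment of the call.
- ctrl.finish_job(): hands the job in; it is judged then, once.
The state is a dict: "t": time; "q": joint angles; "dq": joint speeds; "joint_efforts": joint torques, N m; "eef_pos": TCP position; "ee_rot": TCP orientation; "wrist_force": force on the tool from outside, world axes, zero at the start; "wrist_torque": the same for the moment, N m; "width": opening from 0.0 (shut) to 1.0 (fully open); "finger_force": force on a finger pad.
Only numpy, scipy, OpenCV 4.12 (cv2) and the standard library are available. Lean on these libraries where they do the work, as an engineer would, in place of code of your own. Each camera call takes 0.05 s, during which the arm holds its last target. There are 200 camera calls.

## Working session

There is one attempt and no reset: what is moved stays moved. The work goes in short steps, Python scripts to look and compute and a tool call to move; the robot and the scene stay as the last step left them, time stands still between calls to the robot, and variables do not carry over. Pictures are saved under pics/ and viewed, at most 10 in all, crops included, and the job is handed in when it is done.

Besides the shell and the picture viewer there is one more tool, called after "Emit:" as a command line: name --argument value ..., lists and objects as JSON in quotes. play_rows: Moves the arm, as the interface text tells. Its arguments: {"type":"object","properties":{"rows":{"type":"array","items":{"type":"array"}},"newtons":{"type":"number"}},"required":["rows"]}

```bash
ls; mkdir -p pics
python3 - <<'E'
from plant import ctrl
import cv2,numpy as np
o=ctrl.get_obs();print(o['t'],o['eef_pos'],o['ee_rot'],o['width'],ctrl.grasp_offset)
for n in("scene","side"):
    im,d=ctrl.camera(n);cv2.imwrite(f'pics/{n}0.png',im);np.save(f'{n}0.npy',d);i=ctrl.camera_info(n);print(n,i)
E
```

```text
pics
0.0 [ 0.13330205 -0.53330244  0.2307187 ] [[ 9.70184019e-01  2.42369488e-01 -2.67129914e-05]
 [ 2.42369277e-01 -9.70183020e-01  1.42886258e-03]
 [ 3.20396201e-04 -1.39273405e-03 -9.99998979e-01]] 0.9990219543548261 0.0187
scene {'fx': 363.0465140131722, 'fy': 363.0465140131722, 'cx': 320.4341162481805, 'cy': 201.70620797825157, 'world_from_camera': array([[-0.75429561, -0.48928905,  0.43776062,  0.02496432],
       [-0.65649698,  0.55494313, -0.51093036,  0.63688993],
       [ 0.00706038, -0.67278106, -0.73980795,  0.96894598],
       [ 0.        ,  0.        ,  0.        ,  1.        ]])}
side {'fx': 484.45702928834385, 'fy': 484.45702928834385, 'cx': 316.38708639807686, 'cy': 199.77055879085987, 'world_from_camera': array([[-0.94079452, -0.17688284,  0.28916799,  0.13511042],
       [-0.33831467,  0.54327537, -0.76837169,  1.18981037],
       [-0.02118608, -0.82070965, -0.57095256,  0.90535031],
       [ 0.        ,  0.        ,  0.        ,  1.        ]])}
```

View pics/scene0.png

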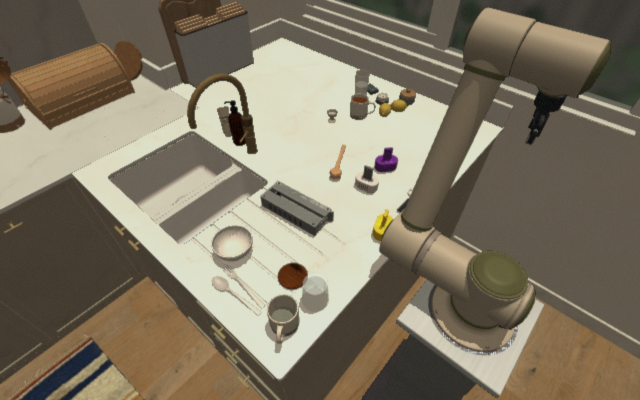

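View pics/side0.png

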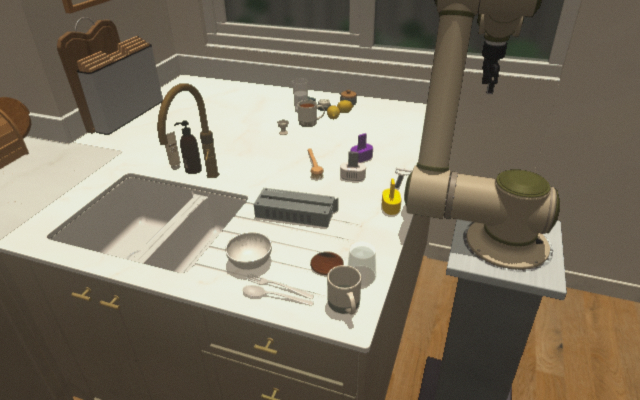

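The scene shows three look-alikes: white at (367,180), purple at (386,160) and yellow at (383,225). The white one with the grey fin is the cartridge. The dark station is at (297,207), with its mouth end near (330,220).

```bash
cat > h.py <<'E'
import numpy as np,cv2
from plant import ctrl
def cloud(n,d,i=None):
    i=i or ctrl.camera_info(n);v,u=np.indices(d.shape)
    P=np.stack([(u-i['cx'])/i['fx']*d,(v-i['cy'])/i['fy']*d,d],-1)
    T=i['world_from_camera'];W=P@T[:3,:3].T+T[:3,3];W[d==0]=np.nan;return W
def rect(p):
    r=cv2.minAreaRect((p[:,:2]*1000).astype(np.float32));return [np.round(x,1) for x in r[:2]],round(r[2],1)
E
python3 - <<'E'
from h import *
for n,b1,b2 in(("scene",(255,178,340,240),(352,162,381,194)),("side",(250,185,342,228),(338,148,368,182))):
    W=cloud(n,np.load(n+'0.npy'))
    for nm,b,zl in(("st",b1,(.045,.057)),("body",b2,(.036,.05)),("fin",b2,(.06,.11)),("fintop",b2,(.095,.106))):
        p=W[b[1]:b[3],b[0]:b[2]].reshape(-1,3);p=p[(p[:,2]>zl[0])&(p[:,2]<zl[1])]
        if len(p)>3: print(n,nm,len(p),p.mean(0).round(4),np.median(p[:,2]).round(4),rect(p))
im=cv2.imread('pics/scene0.png');a=cv2.resize(im[150:250,250:410],(800,500),interpolation=2);cv2.imwrite('pics/crop.png',a)
E
```

```text
scene st 1302 [0.6267 0.0644 0.0513] 0.0514 ([array([627.7,  61.7]), array([247.7,  99.6])], 5.4)
scene body 229 [ 0.5177 -0.202   0.0438] 0.0442 ([array([ 537. , -229.7]), array([ 84.1, 135.5])], 30.5)
scene fin 88 [ 0.5198 -0.1997  0.0842] 0.0849 ([array([ 519.4, -201.7]), array([34.4, 14.5])], 2.7)
scene fintop 26 [ 0.5216 -0.201   0.0988] 0.0986 ([array([ 520.3, -202. ]), array([32.6, 13.9])], 2.2)
side st 1295 [0.6296 0.067  0.051 ] 0.0512 ([array([628.1,  61.6]), array([248.4, 106.8])], 4.3)
side body 277 [ 0.522 -0.228  0.043] 0.0434 ([array([ 532.6, -250.9]), array([ 86.9, 174.6])], 11.9)
side fin 115 [ 0.5217 -0.1999  0.0818] 0.0828 ([array([ 522.1, -201.8]), array([34.4, 19.4])], 6.2)
side fintop 22 [ 0.5215 -0.2016  0.0983] 0.0983 ([array([ 521.1, -201.2]), array([17.9, 27.3])], 70.2)
```

View pics/crop.png

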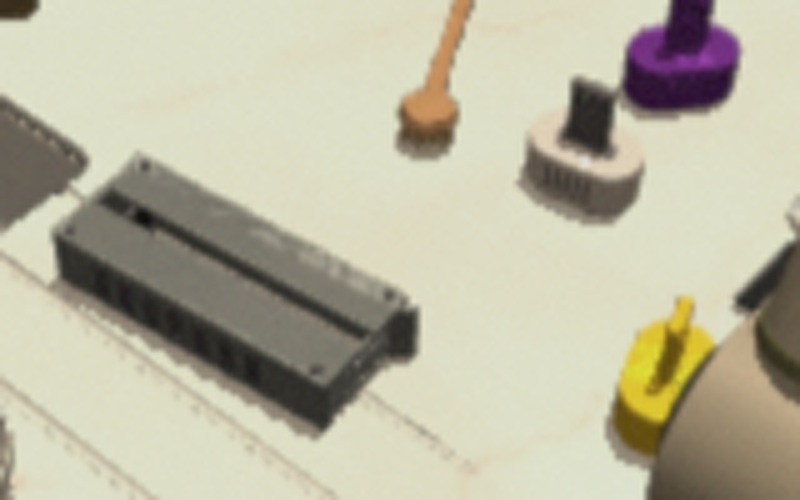

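The crop shows the white cartridge with its grey fin at scene pixel (367,180). The purple and yellow ones are separate objects. The station's mouth faces the robot, with its slot open toward (325,217). Next I hover above the cartridge for a wrist view.

Emit:
play_rows --rows '[[85,[0.3,-0.2,-0.1],[0,0,0]],[85,[1.0,-0.6,-0.3],[0,0,0.1]],[85,[1.8,-1.0,-0.5],[0,0,0.2]],[85,[2.7,-1.5,-0.7],[0,0,0.3]],[85,[3.6,-2.0,-0.9],[0,0,0.4]],[85,[4.5,-2.5,-1],[0,0,0.5]],[85,[5.4,-3.0,-1],[0,0,0.6]],[85,[6.3,-3.5,-1],[0,0,0.7]],[85,[7.1,-4.0,-1],[0,0,0.8]],[85,[7.8,-4.4,-1],[0,0,0.9]],[85,[8.2,-4.7,-1],[0,0,1.0]],[85,[8.3,-4.8,-1],[0,0,1.0]]]'

```text
t: 1.6
eef_pos: [0.4781, -0.1983, 0.2815]
ee_rot: [[0.997, 0.073, -0.0], [0.073, -0.997, 0.0], [-0.0, -0.0, -1.0]]
wrist_force: [0.3, -0.5, 0.2]
width: 1.002
finger_force: 0.0
```

Run:
```python
from h import *
o=ctrl.get_obs();print(o['t'],o['eef_pos'],o['ee_rot'].round(3).tolist(),o['wrist_force'].round(2))
i=ctrl.camera_info('wrist');im,d=ctrl.camera('wrist');print(i)
cv2.imwrite('pics/w1.png',im);np.save('w1.npy',d)
W=cloud('wrist',d,i);m=(W[...,0]>.40)&(W[...,0]<.6)&(W[...,1]>-.27)&(W[...,1]<-.14)
for zl in((.04,.048),(.075,.11),(.095,.106)):
    p=W[m&(W[...,2]>zl[0])&(W[...,2]<zl[1])];print(len(p),p.mean(0).round(4),rect(p) if len(p)>3 else'')
```

```text
1.6 [ 0.47812072 -0.19829136  0.28147198] [[0.997, 0.073, -0.0], [0.073, -0.997, 0.0], [-0.0, -0.0, -1.0]] [ 0.32 -0.51  0.21]
{'fx': 319.4222476719531, 'fy': 319.4222476719531, 'cx': 312.30348469152443, 'cy': 200.906447148239, 'world_from_camera': array([[ 7.16558750e-02, -9.58125655e-01, -2.77237559e-01,
         5.49072520e-01],
       [-9.97429082e-01, -6.86054412e-02, -2.07007317e-02,
        -1.92133863e-01],
       [ 8.13897110e-04,  2.78008133e-01, -9.60578376e-01,
         4.24830203e-01],
       [ 0.00000000e+00,  0.00000000e+00,  0.00000000e+00,
         1.00000000e+00]])}
2811 [ 0.524  -0.2027  0.0445] ([array([ 522.4, -202.9]), array([88.8, 55.9])], 7.8)
361 [ 0.5225 -0.2027  0.0994] ([array([ 521.9, -203. ]), array([33.8, 11. ])], 7.9)
344 [ 0.5222 -0.2028  0.0998] ([array([ 521.9, -202.9]), array([33.8, 10.8])], 8.1)
```

View pics/w1.png

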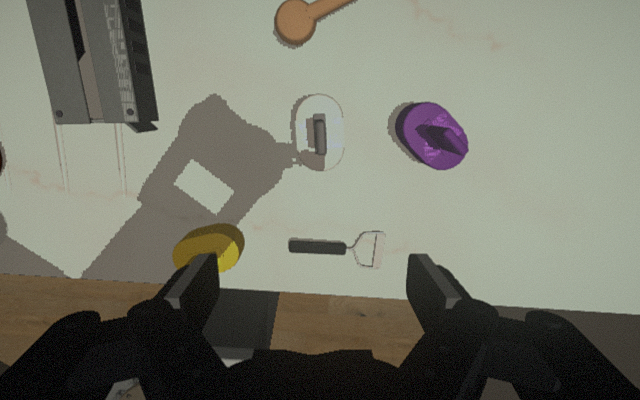

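The wrist view shows the white cartridge at (320,130) with its fin at (320,135). The measured sizes match: body 89x56 mm, fin 34x11 mm, yaw 7.9°. Purple is at (432,135), yellow at (208,248), the peeler at (335,247) and the station at (95,60). Next I look at the station.

Emit:
play_rows --rows '[[85,[0.1,-0.3,0],[0,0,0]],[85,[0.2,-1.1,-0.1],[0,0,0]],[85,[0.4,-2.0,-0.2],[0,0,0]],[85,[0.6,-3.0,-0.3],[0,0,0]],[85,[0.8,-4.0,-0.4],[0,0,0]],[85,[0.9,-4.7,-0.4],[0,0,0]],[85,[1.0,-4.9,-0.4],[0,0,0]],[85,[1.0,-4.9,-0.4],[0,0,0]]]'

```text
t: 2.65
eef_pos: [0.5105, 0.0475, 0.3013]
ee_rot: [[0.998, 0.07, -0.0], [0.07, -0.998, -0.0], [-0.0, 0.0, -1.0]]
wrist_force: [-0.8, -0.1, 0.1]
width: 0.993
finger_force: 0.0
```

Run:
```python
from h import *
o=ctrl.get_obs();print(o['t'],o['eef_pos'],o['ee_rot'].round(3).tolist(),o['wrist_force'].round(2))
i=ctrl.camera_info('wrist');im,d=ctrl.camera('wrist')
cv2.imwrite('pics/w2.png',im);W=cloud('wrist',d,i);np.save('w2W.npy',W)
m=(W[...,0]>.45)&(W[...,0]<.8)&(W[...,1]>-.03)&(W[...,1]<.16)&(W[...,2]>.047)&(W[...,2]<.056)
p=W[m];print(len(p),p.mean(0),rect(p));cv2.imwrite('pics/m2.png',m.astype(np.uint8)*255)
```

```text
2.65 [0.51045969 0.04750332 0.30125322] [[0.998, 0.07, -0.0], [0.07, -0.998, -0.0], [-0.0, 0.0, -1.0]] [-0.79 -0.07  0.09]
11316 [0.61061133 0.05963789 0.05162555] ([array([599.9,  58.9]), array([190.5,  96.3])], 5.3)
```

View pics/w2.png

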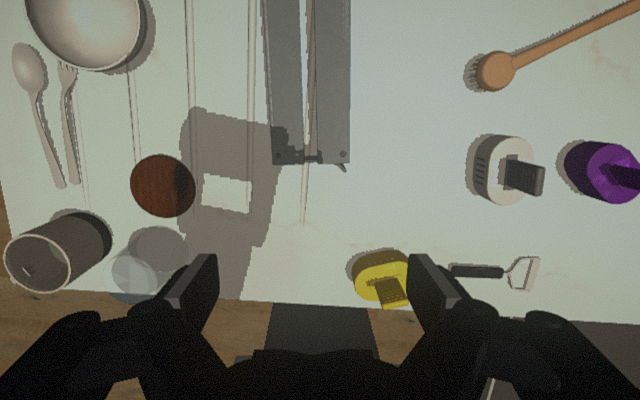

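The picture shows the station from (265,0) to (350,165), with the mouth edge at row ~163 and the slot at columns 303-325. I'll fit the slot and the mouth edge.

Run:
```python
from h import *
W=np.load('w2W.npy');p=W[(W[...,0]>.48)&(W[...,0]<.72)&(W[...,1]>-.03)&(W[...,1]<.16)&(W[...,2]>.047)&(W[...,2]<.056)]
c=np.array([.6,.059]);a=np.radians(5.3)
for it in range(3):
    X=np.array([np.cos(a),np.sin(a)]);Y=np.array([-X[1],X[0]])
    q=(p[:,:2]-c)@np.c_[X,Y];rows=[]
    for x in np.arange(-.085,.085,.004):
        y=np.sort(q[(abs(q[:,0]-x)<.003),1])
        y=y[abs(y)<.05]
        if len(y)<20:continue
        g=np.diff(y);g[(y[:-1]<-.02)|(y[1:]>.02)]=0
        k=g.argmax();rows.append((x,y[k],y[k+1],y[0],y[-1]))
    r=np.array(rows);mid=(r[:,1]+r[:,2])/2;ok=abs(mid-np.median(mid))<.003
    s=[np.polyfit(r[ok,0],r[ok,j],1) for j in(1,2,3,4)]
    sm=np.polyfit(r[ok,0],mid[ok],1)
    print(np.degrees(a),'gap',np.median(r[:,2]-r[:,1]),'slot',sm,'slopes',[t.round(4).tolist() for t in s],ok.sum(),len(r))
    a+=np.mean([s[0][0],s[1][0]])
q=(p[:,:2]-c)@np.c_[X,Y]
fx=[q[abs(q[:,1]-y)<.003,0].min() for y in np.arange(-.032,.033,.006)]
print(np.round(fx,4)); x0=np.median(fx); ys=np.polyval(sm,x0)
print('origin',c+X*x0+Y*ys,np.degrees(a), X)
```

```text
5.300000000000001 gap 0.016796350079341955 slot [ 0.00267257 -0.0003849 ] slopes [[0.003, -0.0088], [0.0023, 0.008], [0.0009, -0.0478], [0.0051, 0.0472]] 41 43
5.453126911268772 gap 0.016789232518731066 slot [ 5.75132631e-06 -3.85217792e-04] slopes [[0.0004, -0.0088], [-0.0004, 0.008], [-0.0018, -0.0478], [0.0022, 0.0472]] 41 43
5.453456437992865 gap 0.016789217072523593 slot [-6.14290276e-10 -3.85217087e-04] slopes [[0.0004, -0.0088], [-0.0004, 0.008], [-0.0018, -0.0478], [0.0022, 0.0472]] 41 43
[-0.0872 -0.0834 -0.0849 -0.0847 -0.0843 -0.0822 -0.0819 -0.084  -0.0835
 -0.0836 -0.0845]
origin [0.51642921 0.05063459] 5.4534564027966255 [0.99547373 0.09503712]
```

Emit:
play_rows --rows '[[50,[0,0.3,0],[0,0,0]],[50,[0,1.1,0.2],[0,0,-0.1]],[50,[0,2.0,0.5],[0,0,-0.2]],[50,[-0.1,3.0,1.0],[0,0,-0.3]],[50,[-0.1,4.0,1.6],[0,0,-0.4]],[50,[-0.1,4.7,2.2],[0,0,-0.4]],[50,[-0.1,5.0,2.7],[0,0,-0.4]],[50,[-0.13,5.0,3.0],[0,0,-0.4]],[50,[-0.13,5.0,3.0],[0,0,-0.4]]]'

```text
t: 3.82
eef_pos: [0.5204, -0.2036, 0.1504]
ee_rot: [[0.991, 0.137, -0.002], [0.137, -0.991, 0.001], [-0.002, -0.001, -1.0]]
wrist_force: [-0.2, -0.4, 0.2]
width: 0.583
finger_force: 0.0
```

```bash
cat >> h.py <<'E'
def togo(x,y,z,yaw):
    o=ctrl.get_obs();R=o['ee_rot'];d=np.array([x,y,z])-o['eef_pos'];cur=np.degrees(np.arctan2(R[1,0],R[0,0]))
    print('t',round(o['t'],2),'tcp',o['eef_pos'].round(4),'yaw',round(cur,2),'shift',(R.T@d/.05).round(3),'turn z',round(-(yaw-cur)/10,3),'F',o['wrist_force'].round(1),'w',o['width'])
E
python3 - <<'E'
from h import *
i=ctrl.camera_info('wrist');im,d=ctrl.camera('wrist');W=cloud('wrist',d,i)
m=(W[...,0]>.46)&(W[...,0]<.6)&(W[...,1]>-.24)&(W[...,1]<-.16)
for zl in((.04,.048),(.094,.106)):
    p=W[m&(W[...,2]>zl[0])&(W[...,2]<zl[1])];print(len(p),p.mean(0).round(4),rect(p) if len(p)>3 else'')
togo(.522,-.203,.061,7.9)
E
```

```text
5251 [ 0.5269 -0.202   0.0445] ([array([ 522. , -202.7]), array([88.5, 56. ])], 8.6)
786 [ 0.5231 -0.2025  0.0998] ([array([ 522.3, -202.8]), array([33.5, 10.4])], 7.6)
t 3.88 tcp [ 0.521  -0.2034  0.1514] yaw 7.94 shift [ 0.022 -0.005  1.808] turn z 0.004 F [-0.1 -0.   0.8] w 0.5858278079187969
```

Emit:
play_rows --rows '[[50,[0,0,0.3],[0,0,0]],[50,[0.02,0,0.9],[0,0,0]],[50,[0.02,0,1.4],[0,0,0]],[50,[0.02,0,1.7],[0,0,0]],[50,[0.02,0,1.8],[0,0,0]],[50,[0.02,0,1.8],[0,0,0]],[4,[0.02,0,1.8],[0,0,0]],[4,[0.02,0,1.8],[0,0,0]],[4,[0.02,0,1.8],[0,0,0]],[4,[0.02,0,1.8],[0,0,0]],[4,[0.02,0,1.8],[0,0,0]],[4,[0.02,0,1.8],[0,0,0]]]' --newtons 40

```text
t: 5.38
eef_pos: [0.5227, -0.2021, 0.0617]
ee_rot: [[0.99, 0.14, 0.001], [0.14, -0.99, -0.0], [0.001, 0.001, -1.0]]
wrist_force: [-0.7, -0.2, 5.5]
width: 0.112
finger_force: 43.3
```

Run:
```python
from h import *
togo(.46,.0455,.066,5.45)
```

```text
t 5.38 tcp [ 0.5227 -0.2021  0.0617] yaw 8.02 shift [-0.55  -5.079 -0.089] turn z 0.257 F [-0.7 -0.2  5.5] w 0.1116127658258214
```

Gripped on the fin at 43 N. The yellow look-alike is near the approach, so I lift over it, then check its position before lowering.

Emit:
play_rows --rows '[[4,[0,0,-0.2],[0,0,0]],[4,[0,0,-0.7],[0,0,0]],[4,[0,0,-1.4],[0,0,0]],[4,[0,-0.2,-2.0],[0,0,0]],[4,[-0.1,-0.7,-2.3],[0,0,0]],[4,[-0.3,-1.4,-2.4],[0,0,0.1]],[4,[-0.5,-2.3,-2.4],[0,0,0.1]],[4,[-0.7,-3.2,-2.4],[0,0,0.2]],[4,[-0.8,-4.1,-2.4],[0,0,0.26]],[4,[-0.92,-4.8,-2.4],[0,0,0.26]],[4,[-0.92,-5.09,-2.4],[0,0,0.26]],[4,[-0.92,-5.09,-2.4],[0,0,0.26]]]'

```text
t: 6.88
eef_pos: [0.4415, 0.0439, 0.1814]
ee_rot: [[0.995, 0.096, 0.0], [0.096, -0.995, -0.0], [0.0, 0.0, -1.0]]
wrist_force: [0.1, -0.8, -2.2]
width: 0.11
finger_force: 42.2
```

Run:
```python
from h import *
W=np.load('w2W.npy');p=W[(W[...,0]>.33)&(W[...,0]<.46)&(W[...,1]>-.1)&(W[...,1]<.03)&(W[...,2]>.02)&(W[...,2]<.105)]
print('yellow',p.min(0),p.max(0))
i=ctrl.camera_info('wrist');im,d=ctrl.camera('wrist');cv2.imwrite('pics/w3.png',im)
W=cloud('wrist',d,i);T=ctrl.get_obs();z=T['eef_pos'][2]+.0415-.002
m=(abs(W[...,0]-.4417)<.03)&(abs(W[...,1]-.0436)<.03)&(W[...,2]>.16)
p=W[m];print(len(p), p.max(0) if len(p) else'')
togo(.4417,.0436,.064,5.45)
```

```text
yellow [ 0.33009879 -0.09731444  0.02002768] [ 0.38921717 -0.02192193  0.10220602]
31262 [0.47169631 0.07359912 0.27986654]
t 6.92 tcp [0.4418 0.0432 0.1814] yaw 5.45 shift [-1.000e-03 -9.000e-03  2.347e+00] turn z -0.0 F [-0.3 -0.4 -3.1] w 0.11330519545539171
```

View pics/w3.png

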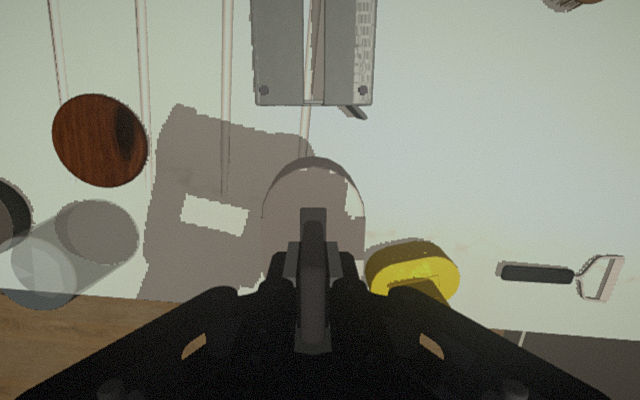

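The cartridge hangs upright at (313,230). The station's mouth at row ~103 is lined up ahead, and yellow at (412,272) is clear of it. Lowering now.

Emit:
play_rows --rows '[[4,[0,0,0.3],[0,0,0]],[4,[0,0,0.9],[0,0,0]],[4,[0,0,1.5],[0,0,0]],[4,[0,0,2.0],[0,0,0]],[4,[0,0,2.25],[0,0,0]],[4,[0,0,2.34],[0,0,0]],[4,[0,0,2.36],[0,0,0]],[4,[0,0,2.36],[0,0,0]]]'

```text
t: 7.92
eef_pos: [0.4418, 0.0435, 0.0639]
ee_rot: [[0.996, 0.095, 0.001], [0.095, -0.996, -0.0], [0.001, 0.0, -1.0]]
wrist_force: [0.4, 0.4, -2.8]
width: 0.111
finger_force: 42.0
```

Run:
```python
from h import *
i=ctrl.camera_info('wrist');im,d=ctrl.camera('wrist');W=cloud('wrist',d,i)
X=np.array([.99547,.09504]);Y=np.array([-X[1],X[0]]);O=np.array([.5164,.0506])
q=(W[...,:2]-O)@np.c_[X,Y];z=W[...,2]
# roof slot
r=(z>.047)&(z<.056)&(q[...,0]>-.01)&(q[...,0]<.2)&(abs(q[...,1])<.06)
res=[]
for x in np.arange(.01,.2,.005):
    y=np.sort(q[r&(abs(q[...,0]-x)<.003)][:,1])
    if len(y)<20:continue
    g=np.diff(y);g[(y[:-1]<-.02)|(y[1:]>.02)]=0;k=g.argmax();res.append((x,(y[k]+y[k+1])/2,g[k],y[0],y[-1]))
res=np.array(res);print(np.round(res[::4],4));print('slot fit',np.polyfit(res[:,0],res[:,1],1))
print('mouth x',[round(float(q[r&(abs(q[...,1]-y)<.004)][:,0].min()),4) for y in(-.03,-.015,.015,.03)])
# body nose
b=(q[...,0]>-.075)&(q[...,0]<-.015)&(abs(q[...,1])<.04)&(z>.038)&(z<.056)
p=q[b];print('body z',np.percentile(z[b],[5,50,95]),'nose',np.percentile(p[:,0],99.5))
for x in np.arange(-.07,-.03,.006):
    y=p[abs(p[:,0]-x)<.002,1]
    if len(y):print(round(x,3),y.min().round(4),y.max().round(4),((y.min()+y.max())/2).round(4),
     'ztilt',np.median(z[b][abs(p[:,0]-x)<.002]).round(4))
togo(.4417,.0436,.0632,5.45)
```

```text
[[ 0.01    0.0003  0.016  -0.0478  0.0483]
 [ 0.03    0.0002  0.0162 -0.0476  0.0484]]
slot fit [-0.00093367  0.00037671]
mouth x [-0.0054, -0.0013, -0.0012, -0.0012]
body z [0.04520818 0.04680998 0.0480712 ] nose -0.031950936295577145
-0.07 -0.0271 0.0288 0.0008 ztilt 0.0469
-0.064 -0.0274 0.0286 0.0006 ztilt 0.0469
-0.058 -0.0273 0.0284 0.0006 ztilt 0.0471
-0.052 -0.0261 0.0278 0.0009 ztilt 0.0468
-0.046 -0.0245 0.0254 0.0004 ztilt 0.0468
-0.04 -0.0208 0.0221 0.0006 ztilt 0.0467
-0.034 -0.0143 0.0156 0.0007 ztilt 0.0461
t 7.97 tcp [0.4417 0.0436 0.0639] yaw 5.43 shift [-0.001 -0.     0.014] turn z -0.002 F [-0.  -1.7 -2.1] w 0.10857520959114278
```

Alignment is within 0.5 mm. The body's underside is about 2 mm off the worktop, so I lower a little and go in.

Emit:
play_rows --rows '[[4,[0,0.006,0.03],[0,0,0]],[4,[0.2,0.006,0.034],[0,0,0]],[4,[0.4,0.006,0.034],[0,0,0]],[4,[0.6,0.006,0.034],[0,0,0]],[4,[0.8,0.006,0.034],[0,0,0]],[4,[1.0,0.006,0.034],[0,0,0]],[4,[1.2,0.006,0.034],[0,0,0]],[4,[1.4,0.006,0.034],[0,0,0]],[4,[1.6,0.006,0.034],[0,0,0]],[4,[1.8,0.006,0.034],[0,0,0]],[4,[1.9,0.006,0.034],[0,0,0]],[4,[1.9,0.006,0.034],[0,0,0]]]' --newtons 45

```text
t: 9.48
eef_pos: [0.5368, 0.052, 0.0618]
ee_rot: [[0.996, 0.095, 0.001], [0.095, -0.996, -0.001], [0.001, 0.001, -1.0]]
wrist_force: [1.6, -3.3, 1.3]
width: 0.111
finger_force: 44.4
```

```bash
cat >> h.py <<'E'
X=np.array([.99547,.09504]);Y=np.array([-X[1],X[0]]);O=np.array([.5164,.0509])
def st(n=1):
    o=ctrl.get_obs();q=(o['eef_pos'][:2]-O)@np.c_[X,Y];f=o['wrist_force'];print('t',round(o['t'],2),'station xy',q.round(4),'z',o['eef_pos'][2].round(4),'F st',(f[:2]@np.c_[X,Y]).round(1),f[2].round(1),'T',o['wrist_torque'].round(2),'grip',round(o['finger_force'],1),'yaw',np.degrees(np.arctan2(o['ee_rot'][1,0],o['ee_rot'][0,0])).round(2))
E
python3 -c "
from h import *
st();im,d=ctrl.camera('wrist');cv2.imwrite('pics/w4.png',im)
W=cloud('wrist',d);z=W[...,2];q=(W[...,:2]-O)@np.c_[X,Y];b=(q[...,0]<-.004)&(q[...,0]>-.02)&(abs(q[...,1])<.026)&(z>.03);print(np.percentile(z[b],[5,50,95]) if b.any() else 0);st()"
```

```text
t 9.47 station xy [ 0.0204 -0.0008] z 0.0618 F st [ 1.3 -3.4] 1.3 T [-0.57 -0.07 -0.03] grip 44.4 yaw 5.42
0
t 9.53 station xy [ 0.0204 -0.0008] z 0.0618 F st [ 0.6 -3.7] 0.6 T [-0.62 -0.12 -0.09] grip 44.3 yaw 5.42
```

View pics/w4.png

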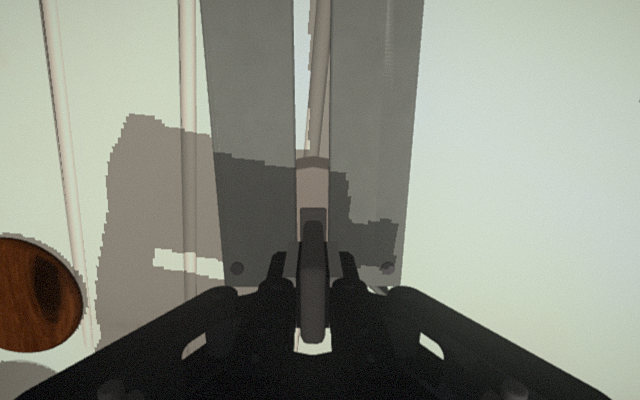

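The fin runs centred in the slot at (313,190), with forces small. Continuing.

Emit:
play_rows --rows '[[4,[0.15,0,0],[0,0,0]],[4,[0.3,0,0],[0,0,0]],[4,[0.45,0,0],[0,0,0]],[4,[0.6,0,0],[0,0,0]],[4,[0.75,0,0],[0,0,0]],[4,[0.9,0,0],[0,0,0]]]'

```text
t: 10.28
eef_pos: [0.5814, 0.0567, 0.0617]
ee_rot: [[0.996, 0.095, 0.0], [0.095, -0.996, 0.0], [0.0, -0.0, -1.0]]
wrist_force: [-3.5, -3.3, 4.7]
width: 0.111
finger_force: 45.0
```

```bash
python3 -c "
from h import *
st()"
```

```text
t 10.28 station xy [ 0.0653 -0.0004] z 0.0617 F st [-3.8 -2.9] 4.7 T [-0.38  0.53  0.1 ] grip 45.0 yaw 5.43
```

Emit:
play_rows --rows '[[4,[0.15,0,0],[0,0,0]],[4,[0.3,0,0],[0,0,0]],[4,[0.45,0,0],[0,0,0]],[4,[0.6,0,0],[0,0,0]],[4,[0.75,0,0],[0,0,0]],[4,[0.85,0,0],[0,0,0]],[4,[0.9,0,0],[0,0,0]],[4,[0.92,0,0],[0,0,0]]]'

```text
t: 11.28
eef_pos: [0.6269, 0.0613, 0.0617]
ee_rot: [[0.996, 0.094, 0.0], [0.094, -0.996, 0.001], [0.0, -0.001, -1.0]]
wrist_force: [-2.3, 0.0, 5.2]
width: 0.109
finger_force: 45.1
```

```bash
python3 -c "
from h import *
st()"
```

```text
t 11.28 station xy [ 1.11e-01 -1.00e-04] z 0.0617 F st [-2.3  0.2] 5.2 T [-0.01  0.33 -0.02] grip 45.1 yaw 5.42
```

Emit:
play_rows --rows '[[4,[0.08,0,0],[0,0,0]],[4,[0.15,0,0],[0,0,0]],[4,[0.2,0,0],[0,0,0]],[4,[0.22,0,0],[0,0,0]],[4,[0.22,0,0],[0,0,0]]]'

```text
t: 11.9
eef_pos: [0.6379, 0.0623, 0.0617]
ee_rot: [[0.996, 0.094, 0.001], [0.094, -0.996, 0.001], [0.001, -0.001, -1.0]]
wrist_force: [-0.7, -0.2, 4.8]
width: 0.112
finger_force: 45.0
```

```bash
python3 -c "
from h import *
st()"
```

```text
t 11.9 station xy [ 0.1221 -0.0002] z 0.0617 F st [-0.7 -0.1] 4.8 T [ 0.03  0.2  -0.04] grip 45.0 yaw 5.42
```

Emit:
play_rows --rows '[[4,[0.02,0,0],[0,0,0]],[4,[0.04,0,0],[0,0,0]],[4,[0.04,0,0],[0,0,0]]]'

```text
t: 12.28
eef_pos: [0.6398, 0.0624, 0.0617]
ee_rot: [[0.996, 0.094, 0.0], [0.094, -0.996, 0.001], [0.0, -0.0, -1.0]]
wrist_force: [-1.7, 0.1, 5.7]
width: 0.107
finger_force: 45.1
```

```bash
python3 -c "
from h import *
st()"
```

```text
t 12.28 station xy [ 0.124  -0.0003] z 0.0617 F st [-1.7  0.3] 5.7 T [0.08 0.31 0.03] grip 45.1 yaw 5.42
```

Emit:
play_rows --rows '[[4,[0.02,0,0],[0,0,0]],[4,[0.04,0,0],[0,0,0]],[4,[0.05,0,0],[0,0,0]],[4,[0.05,0,0],[0,0,0]]]'

```text
t: 12.78
eef_pos: [0.6423, 0.0627, 0.0617]
ee_rot: [[0.996, 0.095, 0.0], [0.095, -0.996, 0.001], [0.0, -0.0, -1.0]]
wrist_force: [-1.8, -1.0, 4.6]
width: 0.111
finger_force: 45.0
```

Emit:
play_rows --rows '[[4,[0.02,0,0],[0,0,0]],[4,[0.04,0,0],[0,0,0]],[4,[0.05,0,0],[0,0,0]],[4,[0.05,0,0],[0,0,0]]]'

```text
t: 13.28
eef_pos: [0.6448, 0.0629, 0.0617]
ee_rot: [[0.996, 0.095, 0.0], [0.095, -0.996, 0.001], [0.0, -0.0, -1.0]]
wrist_force: [-2.1, -0.2, 5.3]
width: 0.11
finger_force: 45.0
```

Emit:
play_rows --rows '[[4,[0.02,0,0],[0,0,0]],[4,[0.04,0,0],[0,0,0]],[4,[0.05,0,0],[0,0,0]],[4,[0.05,0,0],[0,0,0]]]'

```text
t: 13.78
eef_pos: [0.6472, 0.0631, 0.0617]
ee_rot: [[0.996, 0.094, 0.0], [0.094, -0.996, 0.0], [0.0, -0.0, -1.0]]
wrist_force: [-2.3, -0.6, 5.3]
width: 0.112
finger_force: 45.0
```

Emit:
play_rows --rows '[[4,[0.02,0,0],[0,0,0]],[4,[0.04,0,0],[0,0,0]],[4,[0.05,0,0],[0,0,0]],[4,[0.05,0,0],[0,0,0]]]'

```text
t: 14.28
eef_pos: [0.6497, 0.0634, 0.0617]
ee_rot: [[0.996, 0.095, 0.0], [0.095, -0.996, 0.0], [0.0, -0.0, -1.0]]
wrist_force: [-2.0, -0.1, 5.2]
width: 0.111
finger_force: 45.0
```

Emit:
play_rows --rows '[[4,[0.02,0,0],[0,0,0]],[4,[0.04,0,0],[0,0,0]],[4,[0.05,0,0],[0,0,0]],[4,[0.05,0,0],[0,0,0]]]'

```text
t: 14.78
eef_pos: [0.6522, 0.0636, 0.0617]
ee_rot: [[0.996, 0.095, 0.0], [0.095, -0.996, 0.0], [0.0, -0.0, -1.0]]
wrist_force: [-1.0, -0.5, 5.8]
width: 0.112
finger_force: 45.0
```

Emit:
play_rows --rows '[[4,[0.02,0,0],[0,0,0]],[4,[0.04,0,0],[0,0,0]],[4,[0.05,0,0],[0,0,0]],[4,[0.05,0,0],[0,0,0]]]'

```text
t: 15.28
eef_pos: [0.6547, 0.0638, 0.0617]
ee_rot: [[0.996, 0.095, 0.0], [0.095, -0.996, 0.0], [0.0, -0.0, -1.0]]
wrist_force: [-1.8, -0.4, 4.7]
width: 0.115
finger_force: 45.0
```

Emit:
play_rows --rows '[[4,[0.02,0,0],[0,0,0]],[4,[0.04,0,0],[0,0,0]],[4,[0.05,0,0],[0,0,0]],[4,[0.05,0,0],[0,0,0]]]'

```text
t: 15.78
eef_pos: [0.6572, 0.0641, 0.0617]
ee_rot: [[0.996, 0.095, 0.0], [0.095, -0.996, 0.001], [0.0, -0.0, -1.0]]
wrist_force: [-2.3, -1.1, 4.8]
width: 0.108
finger_force: 45.0
```

Emit:
play_rows --rows '[[4,[0.02,0,0],[0,0,0]],[4,[0.04,0,0],[0,0,0]],[4,[0.05,0,0],[0,0,0]],[4,[0.05,0,0],[0,0,0]]]'

```text
t: 16.27
eef_pos: [0.6597, 0.0643, 0.0617]
ee_rot: [[0.996, 0.095, 0.0], [0.095, -0.996, 0.001], [0.0, -0.0, -1.0]]
wrist_force: [-1.7, 0.1, 5.0]
width: 0.11
finger_force: 45.0
```

Emit:
play_rows --rows '[[4,[0.02,0,0],[0,0,0]],[4,[0.04,0,0],[0,0,0]],[4,[0.05,0,0],[0,0,0]],[4,[0.05,0,0],[0,0,0]]]'

```text
t: 16.77
eef_pos: [0.6622, 0.0646, 0.0617]
ee_rot: [[0.996, 0.095, 0.0], [0.095, -0.996, 0.001], [0.0, -0.0, -1.0]]
wrist_force: [-2.5, -0.1, 4.6]
width: 0.111
finger_force: 45.0
```

Emit:
play_rows --rows '[[4,[0.02,0,0],[0,0,0]],[4,[0.04,0,0],[0,0,0]],[4,[0.05,0,0],[0,0,0]],[4,[0.05,0,0],[0,0,0]]]'

```text
t: 17.27
eef_pos: [0.6647, 0.0648, 0.0617]
ee_rot: [[0.996, 0.095, 0.0], [0.095, -0.996, 0.0], [0.0, -0.0, -1.0]]
wrist_force: [-1.3, -0.3, 5.4]
width: 0.117
finger_force: 45.0
```

Emit:
play_rows --rows '[[4,[0.02,0,0],[0,0,0]],[4,[0.04,0,0],[0,0,0]],[4,[0.05,0,0],[0,0,0]],[4,[0.05,0,0],[0,0,0]]]'

```text
t: 17.77
eef_pos: [0.6672, 0.065, 0.0618]
ee_rot: [[0.996, 0.095, 0.0], [0.095, -0.996, 0.0], [0.0, -0.0, -1.0]]
wrist_force: [-2.5, 0.6, 4.2]
width: 0.105
finger_force: 45.0
```

Emit:
play_rows --rows '[[4,[0.02,0,0],[0,0,0]],[4,[0.04,0,0],[0,0,0]],[4,[0.05,0,0],[0,0,0]],[4,[0.05,0,0],[0,0,0]]]'

```text
t: 18.27
eef_pos: [0.6696, 0.0653, 0.0617]
ee_rot: [[0.996, 0.095, 0.0], [0.095, -0.996, 0.0], [0.0, -0.0, -1.0]]
wrist_force: [-3.1, -1.0, 5.7]
width: 0.108
finger_force: 45.0
```

Emit:
play_rows --rows '[[4,[0.02,0,0],[0,0,0]],[4,[0.04,0,0],[0,0,0]],[4,[0.04,0,0],[0,0,0]]]'

```text
t: 18.65
eef_pos: [0.6712, 0.0654, 0.0618]
ee_rot: [[0.996, 0.095, -0.001], [0.095, -0.996, 0.0], [-0.001, -0.0, -1.0]]
wrist_force: [-4.2, -0.8, 6.3]
width: 0.108
finger_force: 45.2
```

Emit:
play_rows --rows '[[4,[0.02,0,0],[0,0,0]],[4,[0.02,0,0],[0,0,0]],[4,[0.02,0,0],[0,0,0]]]'

```text
t: 19.02
eef_pos: [0.6714, 0.0655, 0.0618]
ee_rot: [[0.996, 0.095, -0.003], [0.095, -0.996, 0.0], [-0.003, -0.0, -1.0]]
wrist_force: [-8.1, -1.7, 9.1]
width: 0.107
finger_force: 45.6
```

Contact with the stop, at about 6 N net. Pressing about 5 N more.

Emit:
play_rows --rows '[[4,[0.012,0,0],[0,0,0]],[4,[0.024,0,0],[0,0,0]],[4,[0.024,0,0],[0,0,0]]]'

```text
t: 19.4
eef_pos: [0.6715, 0.0655, 0.0619]
ee_rot: [[0.995, 0.095, -0.006], [0.095, -0.996, -0.0], [-0.006, -0.0, -1.0]]
wrist_force: [-14.2, -2.1, 12.6]
width: 0.11
finger_force: 46.1
```

Emit:
play_rows --rows '[[4,[0,0,0],[0,0,0]],[4,[0,0,0],[0,0,0]],[4,[0,0,0],[0,0,0]],[4,[0,0,0],[0,0,0]],[4,[0,0,0],[0,0,0]]]'

```text
t: 20.02
eef_pos: [0.6715, 0.0655, 0.0619]
ee_rot: [[0.995, 0.095, -0.006], [0.095, -0.996, -0.0], [-0.006, -0.0, -1.0]]
wrist_force: [-14.8, -1.7, 12.7]
width: 0.112
finger_force: 46.1
```

Emit:
play_rows --rows '[[4,[0,0,0],[0,0,0]],[4,[0,0,0],[0,0,0]],[4,[0,0,0],[0,0,0]],[4,[0,0,0],[0,0,0]]]'

```text
t: 20.52
eef_pos: [0.6715, 0.0655, 0.0619]
ee_rot: [[0.995, 0.095, -0.006], [0.095, -0.996, 0.0], [-0.006, -0.001, -1.0]]
wrist_force: [-13.4, -2.1, 13.4]
width: 0.108
finger_force: 46.1
```

Seated. I ease the press a little, then release.

Emit:
play_rows --rows '[[4,[-0.02,0,0],[0,0,0]],[4,[-0.02,0,0],[0,0,0]],[40,[-0.02,0,0],[0,0,0]],[40,[-0.02,0,0],[0,0,0]],[40,[-0.02,0,0],[0,0,0]],[40,[-0.02,0,0],[0,0,0]],[40,[-0.02,0,0],[0,0,0]]]'

```text
t: 21.4
eef_pos: [0.6726, 0.0653, 0.0616]
ee_rot: [[0.996, 0.095, -0.0], [0.095, -0.996, 0.0], [-0.0, -0.0, -1.0]]
wrist_force: [0.8, 0.1, 0.8]
width: 0.472
finger_force: 0.0
```

Emit:
play_rows --rows '[[40,[0,0,-0.2],[0,0,0]],[40,[0,0,-0.7],[0,0,0]],[40,[0,0,-1.4],[0,0,0]],[40,[-0.3,0,-2.2],[0,0,0]],[40,[-0.9,0,-3.0],[0,0,0]],[40,[-1.7,0,-3.6],[0,0,0]],[40,[-2.5,0,-3.8],[0,0,0]],[40,[-2.8,0,-3.8],[0,0,0]],[40,[-2.8,0,-3.8],[0,0,0]]]'

```text
t: 22.52
eef_pos: [0.5327, 0.0521, 0.2529]
ee_rot: [[0.996, 0.094, 0.002], [0.094, -0.996, -0.0], [0.002, 0.0, -1.0]]
wrist_force: [1.0, 0.1, 0.6]
width: 0.467
finger_force: 0.0
```

Run:
```python
from h import *
st();i=ctrl.camera_info('wrist');im,d=ctrl.camera('wrist');cv2.imwrite('pics/w5.png',im)
W=cloud('wrist',d,i);z=W[...,2];q=(W[...,:2]-O)@np.c_[X,Y]
b=(z>.09)&(z<.107)&(q[...,0]>.1)&(q[...,0]<.22)&(abs(q[...,1])<.02);p=q[b]
print('fin',len(p),(p.min(0)+p.max(0))/2,np.median(z[b]),rect(W[b]))
s,_=ctrl.camera('side');cv2.imwrite('pics/s5.png',np.hstack([cv2.resize(s[165:245,240:360],(480,320)),cv2.resize(im,(320,320))[:, :320]]))
```

```text
t 22.52 station xy [ 0.0164 -0.0004] z 0.2529 F st [ 1. -0.] 0.6 T [-0.01 -0.06 -0.05] grip 0.0 yaw 5.42
fin 568 [0.15373776 0.00038849] 0.10009097075654522 ([array([669.4,  66. ]), array([33.5, 10.4])], 5.7)
```

View pics/s5.png

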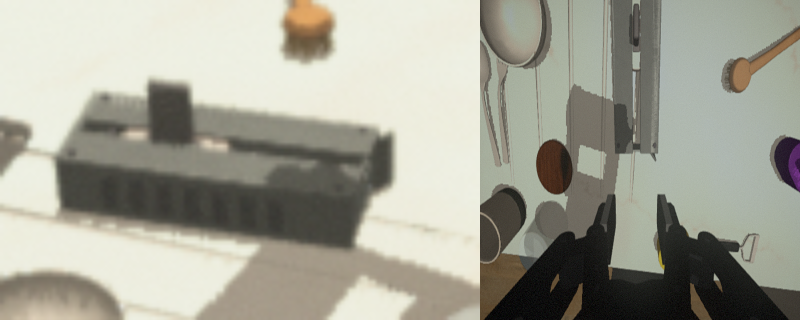

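View pics/w5.png

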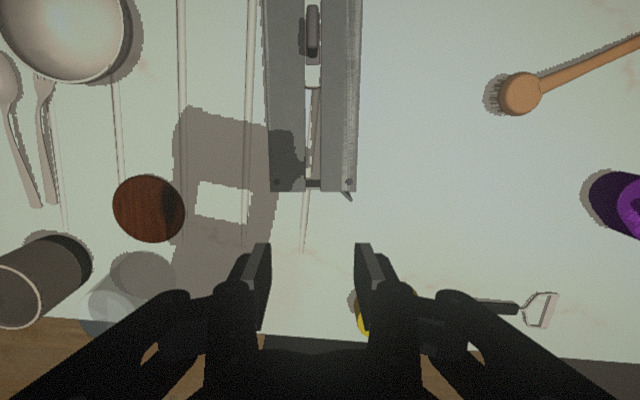

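The fin stands in the slot at (312,30) and the flap edge is closed across the mouth at (315,183). Bystanders are unchanged. The fin reads about 1.6 mm short of the pressed position, so I check from the same relative view I used at the grasp.

Emit:
play_rows --rows '[[40,[0.4,0,0.2],[0,0,0]],[40,[1.2,0,0.7],[0,0,0]],[40,[2.0,0,1.3],[0,0,0]],[40,[2.6,0,1.8],[0,0,0]],[40,[2.76,0,2.04],[0,0,0]],[40,[2.76,0,2.04],[0,0,0]],[40,[2.76,0,2.04],[0,0,0]]]'

```text
t: 23.5
eef_pos: [0.6704, 0.0651, 0.1511]
ee_rot: [[0.996, 0.095, 0.002], [0.095, -0.996, -0.0], [0.002, 0.0, -1.0]]
wrist_force: [0.6, -0.4, -0.3]
width: 0.467
finger_force: 0.0
```

Run:
```python
from h import *
st()
for k in range(3):
    i=ctrl.camera_info('wrist');im,d=ctrl.camera('wrist');W=cloud('wrist',d,i);z=W[...,2]
    b=(z>.094)&(z<.106)&(abs(W[...,0]-.67)<.05)&(abs(W[...,1]-.066)<.03)
    o=ctrl.get_obs();R=o['ee_rot'];p=W[b];print(b.sum(),rect(p),((np.append(np.array(rect(p)[0][0])/1000,0.1)-o['eef_pos'])@R)[:2].round(4),o['eef_pos'].round(4))
togo(.63,.0617,.075,5.42)
```

```text
t 23.5 station xy [ 0.1547 -0.0005] z 0.1511 F st [ 0.6 -0.5] -0.3 T [-0.01  0.08 -0.03] grip 0.0 yaw 5.43
794 ([array([670.4,  66.2]), array([33.1, 10.8])], 5.7) [-0.     -0.0012] [0.6704 0.0651 0.1513]
795 ([array([670.4,  66.2]), array([33.1, 10.8])], 5.6) [-0.     -0.0012] [0.6704 0.065  0.1512]
791 ([array([670.4,  66.1]), array([32.9, 10.8])], 5.2) [-0.     -0.0011] [0.6705 0.0651 0.1511]
t 23.65 tcp [0.6705 0.0651 0.1511] yaw 5.42 shift [-0.815 -0.01   1.52 ] turn z 0.0 F [ 0.7 -0.5 -0.3] w 0.4689112095761224
```

The fin reads within 0.7 mm of the pressed position. As insurance I give it a gentle nudge from behind the fin with closed fingers.

Emit:
play_rows --rows '[[2,[-0.2,-0.02,0],[0,0,0]],[2,[-0.6,-0.02,0],[0,0,0]],[2,[-0.81,-0.02,0.2],[0,0,0]],[2,[-0.81,-0.02,0.7],[0,0,0]],[2,[-0.81,-0.02,1.2],[0,0,0]],[2,[-0.81,-0.02,1.6],[0,0,0]],[2,[-0.81,-0.02,1.68],[0,0,0]],[2,[-0.75,-0.02,1.68],[0,0,0]],[2,[-0.7,-0.02,1.68],[0,0,0]],[2,[-0.67,-0.02,1.68],[0,0,0]],[2,[-0.67,-0.02,1.68],[0,0,0]]]'

```text
t: 25.02
eef_pos: [0.6374, 0.0629, 0.0659]
ee_rot: [[0.996, 0.095, 0.001], [0.095, -0.996, -0.0], [0.001, 0.0, -1.0]]
wrist_force: [-1.0, -0.5, 0.6]
width: 0.021
finger_force: 0.0
```

Emit:
play_rows --rows '[[2,[0.02,0,0],[0,0,0]],[2,[0.04,0,0],[0,0,0]],[2,[0.05,0,0],[0,0,0]],[2,[0.05,0,0],[0,0,0]]]'

```text
t: 25.52
eef_pos: [0.6397, 0.0632, 0.0656]
ee_rot: [[0.996, 0.095, -0.0], [0.095, -0.996, 0.0], [-0.0, -0.0, -1.0]]
wrist_force: [0.1, -0.1, -1.0]
width: 0.024
finger_force: 0.0
```

Emit:
play_rows --rows '[[2,[0.015,0,0],[0,0,0]],[2,[0.03,0,0],[0,0,0]],[2,[0.03,0,0],[0,0,0]]]'

```text
t: 25.9
eef_pos: [0.6411, 0.0633, 0.0656]
ee_rot: [[0.996, 0.095, -0.0], [0.095, -0.996, -0.0], [-0.0, 0.0, -1.0]]
wrist_force: [-1.3, -0.1, 0.5]
width: 0.025
finger_force: 0.3
```

Emit:
play_rows --rows '[[2,[0.01,0,0],[0,0,0]],[2,[0.02,0,0],[0,0,0]],[2,[0.02,0,0],[0,0,0]]]'

```text
t: 26.28
eef_pos: [0.6413, 0.0634, 0.0657]
ee_rot: [[0.996, 0.095, -0.002], [0.095, -0.996, -0.0], [-0.002, -0.0, -1.0]]
wrist_force: [-6.0, -0.7, 2.9]
width: 0.024
finger_force: 3.2
```

The force rose at once to 6 N with only 0.2 mm of movement, so the cartridge is touching the stop. Retreating and handing in.

Emit:
play_rows --rows '[[2,[-0.1,0,0],[0,0,0]],[2,[-0.3,0,0],[0,0,0]],[2,[-0.3,0,-0.6],[0,0,0]],[2,[-0.5,0,-1.5],[0,0,0]],[2,[-1.0,0,-2.5],[0,0,0]],[2,[-1.8,0,-3.2],[0,0,0]],[2,[-2.2,0,-3.4],[0,0,0]],[2,[-2.2,0,-3.4],[0,0,0]]]'

```text
t: 27.28
eef_pos: [0.5318, 0.053, 0.2368]
ee_rot: [[0.996, 0.094, 0.002], [0.094, -0.996, -0.0], [0.002, 0.0, -1.0]]
wrist_force: [0.2, 0.2, -0.1]
width: 0.022
finger_force: 0.0
```

Run:
```python
from h import *
i=ctrl.camera_info('wrist');im,d=ctrl.camera('wrist');W=cloud('wrist',d,i);z=W[...,2]
b=(z>.09)&(z<.106)&(abs(W[...,0]-.67)<.05)&(abs(W[...,1]-.066)<.03);print(rect(W[b]))
st();print(ctrl.finish_job())
```

```text
([array([668.2,  65.5]), array([30.7, 10.6])], 4.9)
t 27.32 station xy [0.0162 0.0006] z 0.2358 F st [ 0.5 -0.7] -0.4 T [ 0.01 -0.06  0.03] grip 0.0 yaw 5.42
the job is handed in; nothing more can be done
None
```

The cartridge is in the station against the stop with the flap shut, pressed for about a second at roughly 14 N at the wrist (an estimated 10–13 N on the stop), then released; no bystander appeared to move, and I handed the job in at 27 s (result not reported).

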